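# Find the spacer that fits the strip-cutting jig

### The arm

A 6-joint arm with a two-finger parallel gripper is mounted at the origin on the work surface. World frame = base frame: x ahead of the robot, y to its left, z up, the work surface at z = 0. Lengths are in m, angles in rad, forces in N, time in s.
With the tool pointing down it reaches from about 0.375 to 0.925 m from the base axis. Payload 5.7 kg.
Tool frame: the origin (TCP) lies at the very end of the fingers, on their centre line; the grasp point (between the pads) lies 19 mm behind it; z points along the fingers, y is the line along which they close (so a half turn about z gives the same grasp; the last joint's range is limited). The gripper opens to 88 mm and grips with 3 to 60 N. Pads are 20 mm wide; open, the fingers measure 115 mm over their backs; the gripper's body (75 mm by 178 mm) begins 61 mm behind the grasp point.
Start: joints at [1.144, 0.359, 1.51, -0, 1.272, -0.115], TCP at [0.184, 0.571, 0.223] pointing down, gripper open.
Joint ranges: [-2.97, 2.97], [-1.01, 2.36], [0.21, 2.38], [-0.96, 4.11], [0.2, 2.71], [-2.98, 2.98]. Speed limits (rad/s): [2.39, 2.39, 3.14, 3.14, 3.14, 3.14].

### API

Orientations are given as a unit quaternion [x, y, z, w].
In Python, from rig import sensors, eyes, order gives the robot as it stands. The module is installed in compiled form; this text tells all that it offers.
- The arm moves only by the tool step_arm, never from a script. Its arguments are lists of equal length, an entry for each row: "hand": the finger opening in mm, from 0 to 87.8; "linear": the shift along the tool's x, y, z in mm, a list of three; "rotation": the turn, a rotation vector about the tool's x, y, z in rad, a list of three. In form: {"hand": [hand, ...], "linear": [[x, y, z], ...], "rotation": [[rx, ry, rz], ...]}. A call has 1 to 20 rows; each row is the pose to reach, as a shift and turn from the pose commanded when the call began, along the tool's axes at that moment; what a row does not reach only later rows make up. A row lasts 1/10 s, in which the tool goes at most 50 mm and 8.59 degrees, less where a joint would pass 70% of its speed; a pose out of reach is approached as far as the arm can. A call with a gripper value outside its range is refused whole. The fingers move at their own pace and stop on an object; "force" is the grip in N (left out, the last holds). Time passes only in rows, so rows that repeat a pose let the fingers close. It gives the time, the measured TCP pose, the force, the opening and the grip force at its end, in the units of the state.
- sensors.state(): the state, without advancing time (a new reading comes with each control period).
- eyes.capture(name): name is "scene" or "top" or "wrist"; returns a dict with "pixels" (384x512x3 uint8, blue, green, red), "camera_matrix" (3x3 intrinsics, pixels), "pose" (4x4, takes a point from camera to world coordinates). Camera axes: x right, y up, looking along -z (the intrinsics and any distortion apply to the point x, -y, -z); pixel columns grow to the right and rows downward; lengths in m; the calibration is good to about 2 mm. A picture is of the moment at which its call begins. There is no depth.
- order.sign_off(): hands the job in; it is judged then, once.
The state is a dict: "time_s": time; "q": joint angles; "joint_velocities": joint speeds; "joint_efforts": joint torques, N m; "eef_pos": TCP position; "tcp_rot": TCP orientation; "contact_force": force on the tool from outside, world axes, zero at the start; "torque": the same for the moment, N m; "finger_gap": finger opening in m; "finger_force": force on a finger pad.
Only numpy, scipy, OpenCV 4.12 (cv2) and the standard library are available. Lean on these libraries where they do the work, as an engineer would, in place of code of your own. Each camera call takes 0.05 s, during which the arm holds its last target. There are 200 camera calls.

### The job

The fence of the strip-cutting jig has been set to an unknown width. Try the wooden spacers in the slot between the fence and the orange sprung jaw, without forcing any that will not go, until you find one that slides in snugly with the jaw pressed back against it; push it fully down onto the slot's floor and leave it standing there upright along the fence, with the other two on the table well clear of the jig. Do not disturb the glass, the knife or the glue bottle.

Things in the scene. Friction and masses are not known exactly. Their poses are not given: they have to be found in the camera images.
- slot (a point): Point on the fence's inner face at mid-length, at the floor of the jig's slot (10 mm above the table). x runs along the slot, y points square from the fence to the orange jaw, z up. Rigid aluminium fence: 90 mm long, 14 thick, 34 tall above the floor. Two stubs, 14 mm tall and 8 mm out from the fence, close the slot's ends 64 mm apart.
- jig: Strip-cutting jig, fixed: light wooden base 100 x 100 x 10 mm with the fence, and facing it a sprung jaw on a dark holder (70 mm long, top 22 mm above the slot's floor, its black knob 32 mm, back 34 mm behind the jaw's face). Origin on the table, 10 mm under the slot point, same axes. Press it, its jaw or its holder with no more than 40 N.
- fence_top (a point): Middle of the fence's top edge, on its inner face, 44 mm above the table. The holder is clamped at an unknown setting: the gap from fence to jaw at rest is anywhere from 11 to 25 mm. A spacer over 6 mm thicker than the gap cannot go in, one thinner stands loose, one 0.5 to 6 mm thicker is snug. At every setting at least one of the three is snug.
- jaw (a joint): How far the orange jaw is pushed back, m: 0 at rest (slot empty or spacer loose), 0.006 at its stop. Spring 2 N at first touch, 4.4 N at the stop. Jaw 60 mm long; upright face to 10 mm above the slot's floor, then a sloping lead-in that leans back 7 mm up to 22 mm. Pushing a snug spacer down takes 3 to 15 N. It does not tell the gap.
- spacer_thin_centre (a point): Centre (40 mm above its underside) of the thin spacer: hardwood block with a yellow top, 50 mm long (x), 16 mm thick (y), 80 mm tall (z), about 46 g; starts upright on the table, in any of three places. In the slot its length lies along the fence and its upper 46 mm stand above the fence: hold it by its top 30 mm or so.
- spacer_medium_centre (a point): Centre (40 mm above its underside) of the medium spacer: hardwood block with a blue top, 50 mm long (x), 21 mm thick (y), 80 mm tall (z), about 60 g; starts upright on the table, in any of three places. In the slot its length lies along the fence and its upper 46 mm stand above the fence: hold it by its top 30 mm or so.
- spacer_thick_centre (a point): Centre (40 mm above its underside) of the thick spacer: hardwood block with a red top, 50 mm long (x), 26 mm thick (y), 80 mm tall (z), about 74 g; starts upright on the table, in any of three places. In the slot its length lies along the fence and its upper 46 mm stand above the fence: hold it by its top 30 mm or so.
- spacer_thin: The thin spacer itself (origin at the centre of its underside).
- spacer_medium: The medium spacer itself (origin at the centre of its underside).
- spacer_thick: The thick spacer itself (origin at the centre of its underside).
- tumbler: Bystander: clear drinking glass, 68 mm across, 110 mm tall; origin at the centre of its underside.
- knife: Bystander: yellow utility knife, steel nose, blade slid in, lying flat, about 170 x 28 x 18 mm, length along its x axis; origin on the table under its handle.
- glue: Bystander: white glue bottle with a red cap, 56 mm across, 130 mm tall; origin at the centre of its underside.
Things that resemble listed ones, but are neither listed nor needed, are in the scene too. What is shaped like the spacer_medium but purple is not meant.

How it is judged:
At the end, for the whole second after the job is handed in: One spacer stands upright (0.08 rad) on the slot floor (3 mm), along and against the fence (0.12 rad, 3 mm), within 12 mm of the slot's middle, the jaw pushed back over 0.5 mm by it; the other two are on the table over 90 mm from the slot point, standing or lying; all at rest (((z of spacer_thin_centre in the frame of slot between 0.037 and 0.043 m and angle between spacer_thin_centre's own z axis and vertical below 0.08 rad and x of spacer_thin_centre in the frame of slot between -0.012 and 0.012 m and y of spacer_thin_centre in the frame of slot between 0.005 and 0.011 m and angle between the x axis of spacer_thin_centre and the x axis of slot, either way round below 0.12 rad and horizontal distance between each of spacer_medium_centre, spacer_thick_centre and slot above 0.09 m and height (world z) of spacer_medium_centre between 0 and 0.046 m and height (world z) of spacer_thick_centre between 0 and 0.046 m) or (z of spacer_medium_centre in the frame of slot between 0.037 and 0.043 m and angle between spacer_medium_centre's own z axis and vertical below 0.08 rad and x of spacer_medium_centre in the frame of slot between -0.012 and 0.012 m and y of spacer_medium_centre in the frame of slot between 0.0075 and 0.0135 m and angle between the x axis of spacer_medium_centre and the x axis of slot, either way round below 0.12 rad and horizontal distance between each of spacer_thin_centre, spacer_thick_centre and slot above 0.09 m and height (world z) of spacer_thin_centre between 0 and 0.046 m and height (world z) of spacer_thick_centre between 0 and 0.046 m) or (z of spacer_thick_centre in the frame of slot between 0.037 and 0.043 m and angle between spacer_thick_centre's own z axis and vertical below 0.08 rad and x of spacer_thick_centre in the frame of slot between -0.012 and 0.012 m and y of spacer_thick_centre in the frame of slot between 0.01 and 0.016 m and angle between the x axis of spacer_thick_centre and the x axis of slot, either way round below 0.12 rad and horizontal distance between each of spacer_thin_centre, spacer_medium_centre and slot above 0.09 m and height (world z) of spacer_thin_centre between 0 and 0.046 m and height (world z) of spacer_medium_centre between 0 and 0.046 m)) and value of joint jaw above 0.0005 m and linear speed of each of spacer_thin, spacer_medium, spacer_thick below 0.02 m/s); the robot touches nothing.
It fails at once if the jig is pressed with more than 40 N (contact force between jig and anything else above 40 N).
It fails at once if the tumbler is moved more than 30 mm or tipped (distance of tumbler from where it was at the start of the episode above 0.03 m or angle between tumbler's own z axis and vertical above 0.4 rad).
It fails at once if the knife is moved more than 30 mm or tipped (distance of knife from where it was at the start of the episode above 0.03 m or angle between knife's own z axis and vertical above 0.4 rad).
It fails at once if the glue is moved more than 30 mm or tipped (distance of glue from where it was at the start of the episode above 0.03 m or angle between glue's own z axis and vertical above 0.4 rad).
It also fails if it takes over 67 s, if anything falls off the work surface, if the arm or the gripper's body presses on something with over 40 N, if the wrist force passes 120 N, or if a joint passes its speed limit or range.

## Working session

There is one attempt and no reset: what is moved stays moved. The work goes in short steps, Python scripts to look and compute and a tool call to move; the robot and the scene stay as the last step left them, time stands still between calls to the robot, and variables do not carry over. Pictures are saved under pics/ and viewed, at most 10 in all, crops included, and the job is handed in when it is done.

Besides the shell and the picture viewer there is one more tool, called after "Emit:" as name(argument=value, ...) on one line, values as JSON. step_arm: Moves the arm, as the interface text tells. Its arguments: {"type":"object","properties":{"hand":{"type":"array","items":{"type":"number"}},"linear":{"type":"array","items":{"type":"array","items":{"type":"number"}}},"rotation":{"type":"array","items":{"type":"array","items":{"type":"number"}}},"force":{"type":"number"}},"required":["hand","linear","rotation"]}

```bash
mkdir -p pics
cat > h.py <<'E'
import numpy as np, cv2
from rig import sensors, eyes, order
def ray(c,u,v):
    K=c["camera_matrix"];P=np.array(c["pose"])
    d=np.linalg.inv(K)@np.array([u,v,1.0]);d=P[:3,:3]@np.array([d[0],-d[1],-d[2]])
    return P[:3,3],d
def onz(c,u,v,z):
    o,d=ray(c,u,v);return o+d*(z-o[2])/d[2]
def proj(c,p):
    P=np.array(c["pose"]);q=P[:3,:3].T@(np.array(p)-P[:3,3]);r=c["camera_matrix"]@np.array([q[0],-q[1],-q[2]]);return r[:2]/r[2]
E
python3 - <<'E'
from h import *
import pickle
s=sensors.state();print(s)
for n in("scene","top"):
    c=eyes.capture(n);pickle.dump(c,open(n+".pkl","wb"));print(n,c["camera_matrix"],c["pose"],[k for k in c])
    cv2.imwrite(f"pics/{n}0.png",cv2.resize(c["pixels"],(768,576)))
E
```

```text
{'time_s': 0.0, 'q': array([ 1.14390028e+00,  3.59506905e-01,  1.51140825e+00, -8.98089996e-06,
        1.27248248e+00, -1.15128511e-01]), 'joint_velocities': array([ 7.55321064e-04, -1.15899191e-03,  1.57673015e-03, -5.23000995e-04,
       -6.45851372e-05, -1.04088520e-03]), 'joint_efforts': array([-8.78969913e-04, -5.15363109e+01, -2.70731896e+01,  6.71786768e-02,
        3.48150730e-02, -1.18938237e-04]), 'eef_pos': array([0.18379076, 0.57044974, 0.22181765]), 'tcp_rot': array([ 1.55251842e-01,  9.87874512e-01, -8.70701018e-04, -2.37469281e-04]), 'contact_force': array([-0.51635023, -1.08673371,  0.24387339]), 'torque': array([-0.02356253, -0.02842587, -0.03319732]), 'finger_force': 0.0, 'finger_gap': 0.08795995637782685}
scene [[485.85499475   0.         254.08775329]
 [  0.         485.85499475 200.87160882]
 [  0.           0.           1.        ]] [[-0.75838535 -0.51609869  0.39811279  0.97876836]
 [ 0.6517193  -0.59041941  0.47609544  0.52151906]
 [-0.01065872  0.6205216   0.78411691  0.86898543]
 [ 0.          0.          0.          1.        ]] ['pixels', 'camera_matrix', 'pose']
top [[374.03079369   0.         256.2941829 ]
 [  0.         374.03079369 188.5700648 ]
 [  0.           0.           1.        ]] [[-0.0200744   0.98692331 -0.15993561  0.40046004]
 [-0.99979577 -0.01944246  0.00551524  0.05112701]
 [ 0.00233357  0.16001366  0.98711204  1.08693302]
 [ 0.          0.          0.          1.        ]] ['pixels', 'camera_matrix', 'pose']
```

View pics/scene0.png

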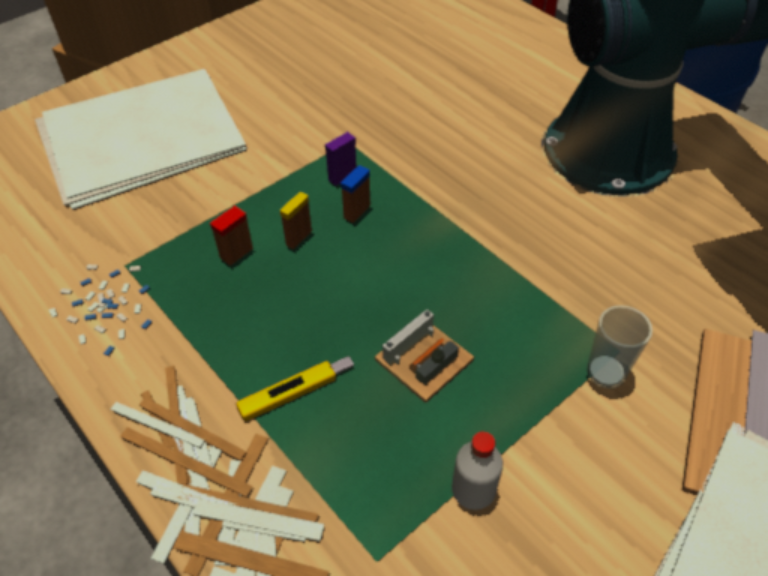

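View pics/top0.png

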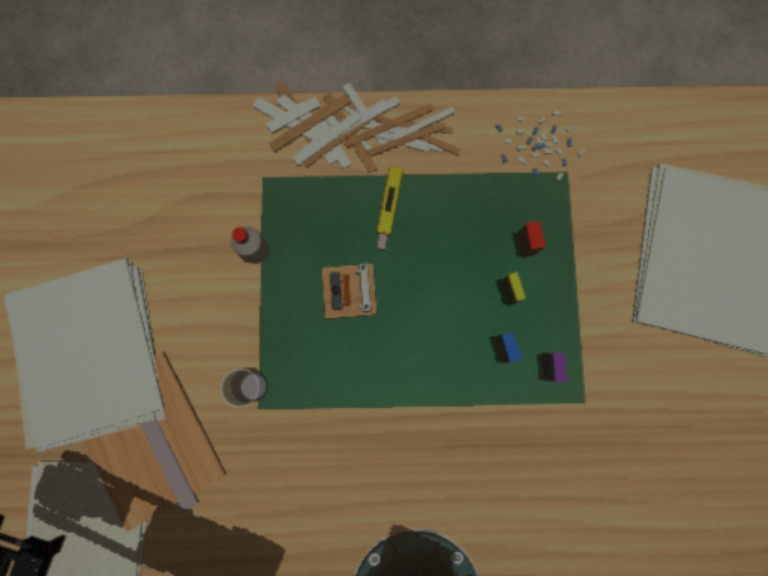

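Top view (768×576): red top at (536,235), yellow (516,287), blue (512,347). The look-alike is the purple one at (560,366). The jig is at (349,291), with its fence on the right (365,288) and the orange jaw to its left (346,291). The knife is at (390,205), the glue at (245,242) and the glass at (243,387). The yellow spacer could be confused with the knife, and blue with purple. I'm choosing by top colour.

```bash
cat >> h.py <<'E'
R={"red":((0,150,60),(6,255,255)),"yellow":((22,150,60),(35,255,255)),"blue":((105,150,50),(125,255,255)),"orange":((7,190,50),(16,255,255))}
def blobs(c,col,box=None,amin=15):
    h=cv2.cvtColor(c["pixels"],cv2.COLOR_BGR2HSV);m=cv2.inRange(h,*[np.array(x) for x in R[col]])
    if box:
        k=np.zeros_like(m);k[box[1]:box[3],box[0]:box[2]]=1;m=m*k
    cs,_=cv2.findContours(m,cv2.RETR_EXTERNAL,cv2.CHAIN_APPROX_NONE)
    return sorted([x for x in cs if cv2.contourArea(x)>=amin],key=cv2.contourArea,reverse=True)
def rect(c,cnt,z):
    p=np.array([onz(c,*q,z)[:2] for q in cnt[:,0].astype(float)])
    (cx,cy),(w,h),a=cv2.minAreaRect((p*1000).astype(np.float32))
    b=a if w>h else a+90
    return round(cx,1),round(cy,1),round(max(w,h),1),round(min(w,h),1),round((b+90)%180-90,1)
E
python3 - <<'E'
from h import *
import pickle
c=pickle.load(open("top.pkl","rb"))
for col in("red","yellow","blue"):
    for k in blobs(c,col)[:3]: 
        print(col,k.mean(0),rect(c,k,.08))
for n,p in dict(fence_a=(361,266),fence_b=(369,311),jb1=(322,268),jb2=(376,316),knob=(336,291)).items():
    print(n,onz(c,p[0]/1.5,p[1]/1.5,.044 if 'f' in n else .01))
for n,p,z in(("nose",(381,245),.01),("glue",(238,236),.13),("glass",(243,387),.0)):
    print(n,onz(c,p[0]/1.5,p[1]/1.5,z))
E
```

```text
red [[356.40816327 156.73469388]] (647.6, -233.6, 51.5, 27.3, 7.6)
red [[159.28 156.24]] (659.4, 311.9, 26.4, 23.3, 44.3)
yellow [[259.42156863 133.45098039]] (720.5, 33.3, 131.8, 26.7, -12.2)
yellow [[343.90697674 190.79069767]] (552.7, -193.3, 51.0, 17.5, 15.2)
blue [[340.42553191 231.25531915]] (443.5, -177.5, 48.3, 22.2, 15.4)
fence_a [0.60261674 0.08899853 0.044     ]
fence_b [0.51676162 0.07520573 0.044     ]
jb1 [0.60672632 0.1664094  0.01      ]
jb2 [0.51060976 0.06266345 0.01      ]
knob [0.56079847 0.1393704  0.01      ]
nose [0.65046319 0.05036079 0.01      ]
glue [0.64362921 0.30041021 0.13      ]
glass [0.38101362 0.31836711 0.        ]
```

Emit:
step_arm(hand=[70,70,70,70,70,70,70,70,70,70,70,70,70,70,70,70], linear=[[-502,-332,-60],[-502,-332,-60],[-502,-332,-60],[-502,-332,-60],[-502,-332,-60],[-502,-332,-60],[-502,-332,-60],[-502,-332,-60],[-502,-332,-60],[-502,-332,-60],[-502,-332,-60],[-502,-332,-60],[-502,-332,-60],[-502,-332,-60],[-502,-332,-60],[-502,-332,-60]], rotation=[[0,0,-0.47],[0,0,-0.47],[0,0,-0.47],[0,0,-0.47],[0,0,-0.47],[0,0,-0.47],[0,0,-0.47],[0,0,-0.47],[0,0,-0.47],[0,0,-0.47],[0,0,-0.47],[0,0,-0.47],[0,0,-0.47],[0,0,-0.47],[0,0,-0.47],[0,0,-0.47]])

```text
time_s: 1.7
eef_pos: [0.5585, 0.1025, 0.2823]
tcp_rot: [-0.08, 0.997, 0.0, -0.001]
contact_force: [-0.8, 0.5, -0.0]
finger_gap: 0.07
finger_force: 0.0
```

Run:
```python
from h import *
import pickle
c=eyes.capture("wrist");pickle.dump(c,open("w1.pkl","wb"))
cv2.imwrite("pics/w1.png",cv2.resize(c["pixels"],(768,576)))
print(np.round(c["pose"],3),c["camera_matrix"],sensors.state()["eef_pos"],sensors.state()["q"])
```

```text
[[-0.159 -0.952 -0.262  0.487]
 [ 0.987 -0.153 -0.043  0.091]
 [ 0.001 -0.266  0.964  0.445]
 [ 0.     0.     0.     1.   ]] [[274.26799917   0.         253.56240866]
 [  0.         274.26799917 189.91422713]
 [  0.           0.           1.        ]] [0.55866787 0.10258675 0.28241604] [ 5.97532605e-02  2.64641203e-01  1.49738022e+00  3.77327306e-04
  1.38066088e+00 -1.67125904e+00]
```

View pics/w1.png

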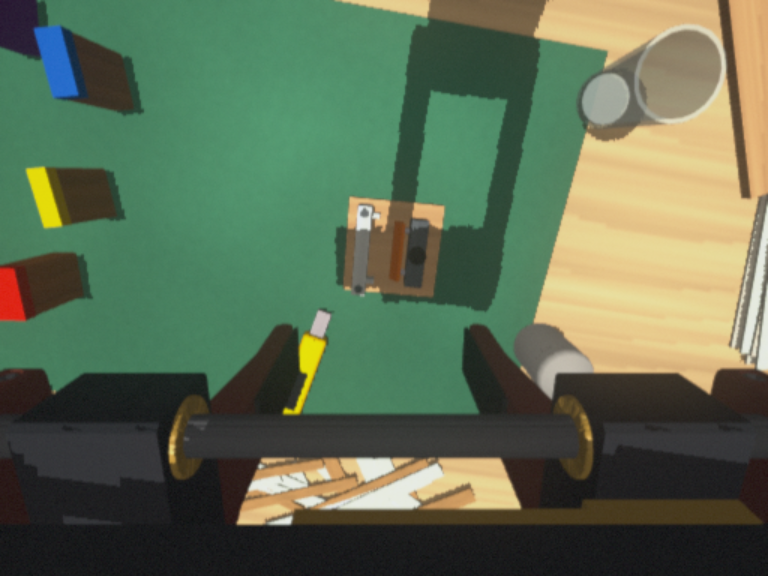

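The wrist view shows the jig at about (395,245): fence (363,245), orange jaw (398,250), holder (417,255). The knife's nose is at (320,322). I'm moving closer for the fence line and the gap.

Emit:
step_arm(hand=[70,70,70,70,70,70], linear=[[20,0,50],[20,0,100],[20,0,150],[20,0,165],[20,0,165],[20,0,165]], rotation=[[0,0,0],[0,0,0],[0,0,0],[0,0,0],[0,0,0],[0,0,0]])

```text
time_s: 2.35
eef_pos: [0.5401, 0.0988, 0.1182]
tcp_rot: [-0.08, 0.997, 0.0, 0.0]
contact_force: [-0.6, -0.8, 0.3]
finger_gap: 0.0699
finger_force: 0.0
```

Run:
```python
from h import *
import pickle
c=eyes.capture("wrist");pickle.dump(c,open("w2.pkl","wb"))
p=c["pixels"][110:260,180:380]; p=cv2.convertScaleAbs(p,alpha=1.6,beta=15)
cv2.imwrite("pics/w2.png",cv2.resize(p,(800,600),interpolation=cv2.INTER_CUBIC))
print(np.round(c["pose"],3),sensors.state()["eef_pos"])
for k in blobs(c,"orange")[:3]: print(k.min(0),k.max(0),rect(c,k,.032))
```

```text
[[-0.158 -0.951 -0.264  0.469]
 [ 0.987 -0.153 -0.043  0.088]
 [ 0.    -0.267  0.964  0.28 ]
 [ 0.     0.     0.     1.   ]] [0.54111723 0.09869928 0.11905854]
[[264 186]] [[279 246]] (560.5, 119.8, 61.6, 10.3, 3.7)
```

View pics/w2.png

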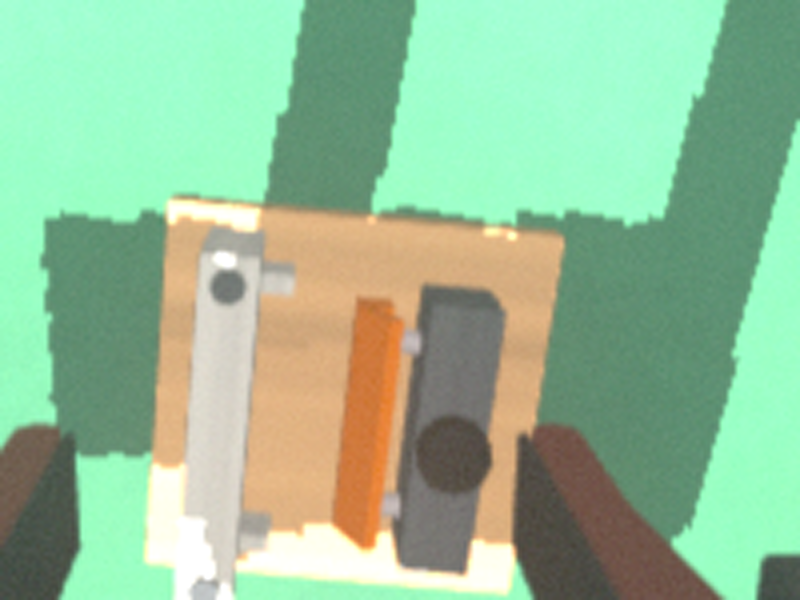

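The close crop shows the fence's inner top edge from (261,255) to (236,585), the base corners at (168,198), (563,236), (510,592) and (147,563), the stubs at (280,278) and (255,528), and the jaw face's left edge from (358,300) to (335,530).

Run:
```python
from h import *
import pickle
c=pickle.load(open("w2.pkl","rb"))
f=lambda p,z:onz(c,179.6+p[0]/4,109.6+p[1]/4,z)[:2]*1000
b=[f(p,.01) for p in((168,198),(563,236),(510,592),(147,563))];print("base",np.round(b,1),np.mean(b,0),[np.linalg.norm(b[i]-b[i-1]).round(1) for i in range(4)])
e0,e1=f((261,252),.044),f((236,585),.044);d=(e0-e1)/np.linalg.norm(e0-e1)
print("yaws",np.degrees(np.arctan2(d[1],d[0])),[np.degrees(np.arctan2(*(b[i]-b[j])[::-1])) for i,j in((0,3),(1,2))],np.degrees(np.arctan2(*(b[1]-b[0])[::-1]))-90)
n=np.array([-d[1],d[0]]);print("edge",e0,e1,np.linalg.norm(e0-e1))
print("fence outer",[ (f(p,.044)-e0)@n for p in((203,250),(188,480))])
for z in(.01,.02):print("gap",z,[((f(p,z)-e0)@n).round(1) for p in((358,300),(335,530))])
print("lead top .032",[((f(p,.032)-e0)@n).round(1) for p in((392,312),(363,545))])
st=[f(p,.024) for p in((280,278),(255,528))];print("stubs",st,np.linalg.norm(st[0]-st[1]))
jw=[f(p,.015) for p in((358,298),(335,530))];print("jaw mid",np.mean(jw,0), "along",(np.mean(jw,0)-e0)@d,[(s-e0)@d for s in st],[(s-e0)@d for s in b])
```

```text
base [[516.2  63.2]
 [510.1 162.1]
 [609.4 169.8]
 [616.4  70.3]] [563.01293216 116.34748988] [np.float64(100.4), np.float64(99.1), np.float64(99.6), np.float64(99.7)]
yaws -175.58238990163554 [np.float64(-175.93538343613534), np.float64(-175.54810315498935)] 3.5624963527970124
edge [518.82862778  87.97073735] [600.21887906  94.25854021] 81.63277202492027
fence outer [np.float64(12.729010542839582), np.float64(12.973442331303868)]
gap 0.01 [np.float64(-25.0), np.float64(-25.0)]
gap 0.02 [np.float64(-24.2), np.float64(-24.2)]
lead top .032 [np.float64(-31.5), np.float64(-30.6)]
stubs [array([528.65436871,  93.4558867 ]), array([594.54454604,  97.28730911])] 66.0014792670747
jaw mid [564.46722984 116.16008126] along -47.674313039145204 [np.float64(-10.219046115167856), np.float64(-76.20858909558497)] [np.float64(4.515888436116544), np.float64(3.0374943703458035), np.float64(-96.58067927751537), np.float64(-95.92778803726166)]
```

Checks hold: the base measures 100 × 100, fence outer to inner is 13, and the jig yaw is about 4.2°. The gap comes out at about 24–25 mm (lead-in top at 31, minus 7), so the thick spacer should be snug and the other two loose. I'm going over the red one for the close check.

Emit:
step_arm(hand=[60,60,60,60,60,60,60,60,60,60], linear=[[-53,-346,-32],[-53,-346,-32],[-53,-346,-32],[-53,-346,-32],[-53,-346,-32],[-53,-346,-32],[-53,-346,-32],[-53,-346,-32],[-53,-346,-32],[-53,-346,-32]], rotation=[[0,0,0.028],[0,0,0.028],[0,0,0.028],[0,0,0.028],[0,0,0.028],[0,0,0.028],[0,0,0.028],[0,0,0.028],[0,0,0.028],[0,0,0.028]])

```text
time_s: 3.4
eef_pos: [0.6471, -0.2344, 0.1508]
tcp_rot: [-0.065, 0.998, 0.0, 0.0]
contact_force: [0.5, -0.2, 0.5]
finger_gap: 0.06
finger_force: 0.0
```

```bash
cat > w.py <<'E'
from h import *
import sys
from scipy.spatial.transform import Rotation as Ro
c=eyes.capture("wrist");s=sensors.state();col,name=sys.argv[1:3]
k=blobs(c,col,None,200)[0];print(k.min(0),k.max(0));r=rect(c,k,.08);print(r)
Rm=Ro.from_quat(s["tcp_rot"]);A=Rm.as_matrix();print("tcp",s["eef_pos"].round(4),"yaw",np.degrees(np.arctan2(A[1,1],A[0,1]))-90)
print("to target tool mm",A.T@(np.array([r[0],r[1],50])-s["eef_pos"]*1000))
x,y=k.mean(0)[0].astype(int);cv2.imwrite(f"pics/{name}.png",cv2.resize(c["pixels"][max(0,y-75):y+75,max(0,x-100):x+100],(800,600)))
E
python3 w.py red r1
```

```text
[[239 172]] [[268 227]]
(648.8, -233.8, 51.5, 25.7, 8.3)
tcp [ 0.6469 -0.2339  0.1505] yaw 7.527640835484803
to target tool mm [ -1.85984599  -0.20107203 100.46637685]
```

View pics/r1.png

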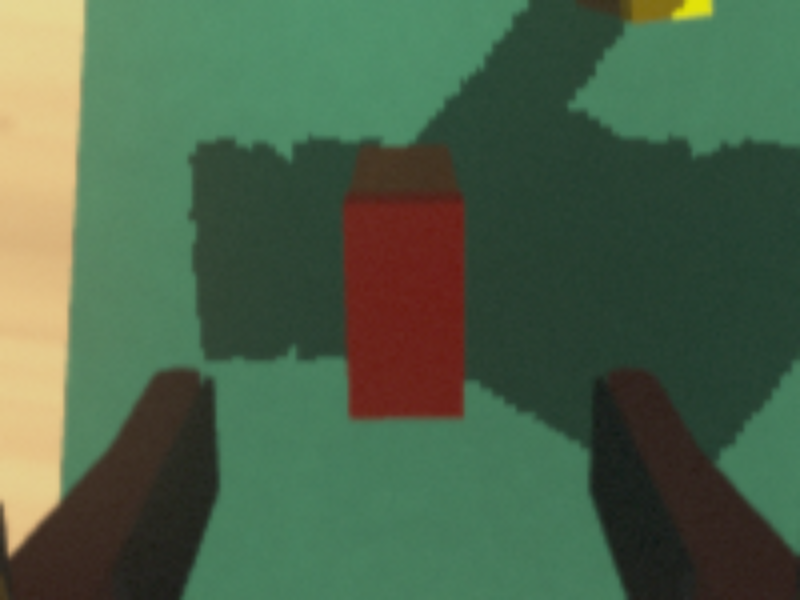

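The red-topped spacer (405,307) sits centred between the fingers, and its 51.5 × 25.7 mm matches the thick one. Grasping and lifting it.

Emit:
step_arm(hand=[60,60,60,60,18,18,18,18,18,18,18,18,18], linear=[[-2,0,50],[-2,0,90],[-2,0,100],[-2,0,100],[-2,0,100],[-2,0,100],[-2,0,100],[-2,0,100],[-2,0,100],[-2,0,100],[-2,0,50],[-2,0,0],[-2,0,0]], rotation=[[0,0,0],[0,0,0],[0,0,0],[0,0,0],[0,0,0],[0,0,0],[0,0,0],[0,0,0],[0,0,0],[0,0,0],[0,0,0],[0,0,0],[0,0,0]], force=40)

```text
time_s: 4.75
eef_pos: [0.6537, -0.2374, 0.1573]
tcp_rot: [-0.065, 0.998, -0.003, 0.006]
contact_force: [0.8, -0.6, -0.4]
finger_gap: 0.0261
finger_force: 40.0
```

Emit:
step_arm(hand=[18,18,18,18,18,18,18,18,18,18,18,18], linear=[[41,348,0],[41,348,0],[41,348,0],[41,348,0],[41,348,0],[41,348,0],[41,348,0],[41,348,0],[41,348,0],[41,348,0],[41,348,0],[41,348,0]], rotation=[[0,0,0.058],[0,0,0.058],[0,0,0.058],[0,0,0.058],[0,0,0.058],[0,0,0.058],[0,0,0.058],[0,0,0.058],[0,0,0.058],[0,0,0.058],[0,0,0.058],[0,0,0.058]])

```text
time_s: 5.95
eef_pos: [0.5637, 0.1032, 0.1495]
tcp_rot: [-0.035, 0.999, -0.0, -0.0]
contact_force: [0.2, 0.1, -0.6]
finger_gap: 0.026
finger_force: 40.0
```

Run:
```python
from h import *
import pickle
c=eyes.capture("wrist");s=sensors.state();print(s["eef_pos"],s["contact_force"],s["tcp_rot"])
t=eyes.capture("scene")
u,v=proj(t,[.563,.106,.08]).astype(int)
cv2.imwrite("pics/i1.png",np.hstack([cv2.resize(c["pixels"][90:270,150:350],(400,360)),cv2.resize(t["pixels"][v-60:v+60,u-65:u+68],(400,360))]))
k=blobs(c,"red",None,200)
if k: print(rect(c,k[0],s["eef_pos"][2]+.03))
```

```text
[0.56363811 0.10330369 0.14953999] [ 0.91269218  0.13257799 -1.70073027] [-3.51422570e-02  9.99382315e-01 -9.80905898e-05 -2.55251109e-05]
(555.9, 102.9, 40.3, 26.7, 4.0)
```

View pics/i1.png

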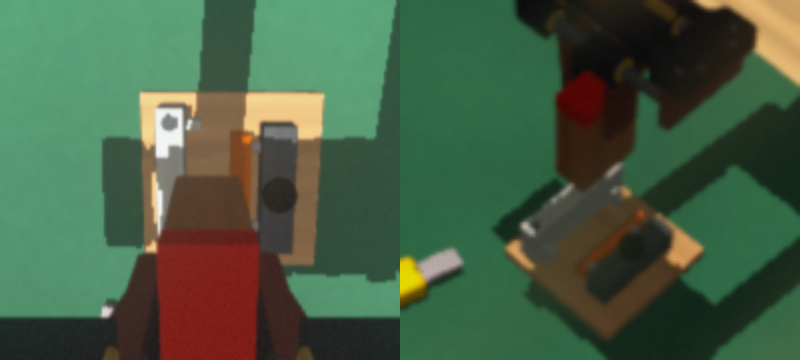

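The left half shows the block over the slot between fence (172,150) and jaw (240,170). It is about 1 mm toward the fence from seated, so I'll shift it to the jaw side and lower the bottom to between the fence top and the jaw top. Then I'll feel for the fence.

Emit:
step_arm(hand=[18,18,18,18,18,18,18,18], linear=[[0,5,0],[0,5,20],[0,5,40],[0,5,50],[0,5,55],[0,5,60],[0,5,61],[0,5,61]], rotation=[[0,0,0],[0,0,0],[0,0,0],[0,0,0],[0,0,0],[0,0,0],[0,0,0],[0,0,0]])

```text
time_s: 6.85
eef_pos: [0.5632, 0.1096, 0.089]
tcp_rot: [-0.036, 0.999, -0.0, 0.0]
contact_force: [-0.1, -0.2, -1.1]
finger_gap: 0.0261
finger_force: 40.0
```

Emit:
step_arm(hand=[18,18,18,18,18], linear=[[0,-1,0],[0,-2,0],[0,-3,0],[0,-3.5,0],[0,-3.5,0]], rotation=[[0,0,0],[0,0,0],[0,0,0],[0,0,0],[0,0,0]])

```text
time_s: 7.35
eef_pos: [0.5632, 0.1059, 0.0887]
tcp_rot: [-0.036, 0.999, -0.0, 0.0]
contact_force: [0.4, -0.2, -0.9]
finger_gap: 0.0259
finger_force: 40.0
```

Emit:
step_arm(hand=[18,18,18], linear=[[0,-0.5,0],[0,-1,0],[0,-1,0]], rotation=[[0,0,0],[0,0,0],[0,0,0]])

```text
time_s: 7.65
eef_pos: [0.5632, 0.105, 0.0886]
tcp_rot: [-0.036, 0.999, -0.0, -0.0]
contact_force: [-0.2, -0.5, -1.7]
finger_gap: 0.0257
finger_force: 40.0
```

Emit:
step_arm(hand=[18,18,18], linear=[[0,-0.5,0],[0,-0.5,0],[0,-0.5,0]], rotation=[[0,0,0],[0,0,0],[0,0,0]])

```text
time_s: 7.95
eef_pos: [0.5632, 0.1045, 0.0886]
tcp_rot: [-0.036, 0.999, -0.0, -0.0]
contact_force: [-0.1, 0.6, -0.3]
finger_gap: 0.0261
finger_force: 40.0
```

Emit:
step_arm(hand=[18,18,18], linear=[[0,-0.5,0],[0,-0.5,0],[0,-0.5,0]], rotation=[[0,0,0],[0,0,0],[0,0,0]])

```text
time_s: 8.25
eef_pos: [0.5633, 0.1041, 0.0886]
tcp_rot: [-0.036, 0.999, -0.0, -0.0]
contact_force: [-0.4, -0.1, -0.4]
finger_gap: 0.0257
finger_force: 40.0
```

Emit:
step_arm(hand=[18,18,18], linear=[[0,-0.5,0],[0,-0.5,0],[0,-0.5,0]], rotation=[[0,0,0],[0,0,0],[0,0,0]])

```text
time_s: 8.55
eef_pos: [0.5633, 0.1039, 0.0886]
tcp_rot: [-0.036, 0.999, 0.0, -0.0]
contact_force: [-0.2, 3.7, -0.8]
finger_gap: 0.0257
finger_force: 40.0
```

Emit:
step_arm(hand=[18,18,18], linear=[[0,-0.5,0],[0,-0.5,0],[0,-0.5,0]], rotation=[[0,0,0],[0,0,0],[0,0,0]])

```text
time_s: 8.85
eef_pos: [0.5633, 0.1038, 0.0887]
tcp_rot: [-0.036, 0.999, 0.001, -0.0]
contact_force: [0.2, 5.4, -0.2]
finger_gap: 0.0256
finger_force: 40.0
```

Fence contact felt (5 N). I'm easing off slightly and lowering.

Emit:
step_arm(hand=[18,18,18,18,18,18], linear=[[0,0.6,0],[0,0.6,3],[0,0.6,6],[0,0.6,9],[0,0.6,12],[0,0.6,12]], rotation=[[0,0,0],[0,0,0],[0,0,0],[0,0,0],[0,0,0],[0,0,0]])

```text
time_s: 9.45
eef_pos: [0.5634, 0.1039, 0.0761]
tcp_rot: [-0.036, 0.999, 0.0, -0.0]
contact_force: [1.2, 5.8, -2.9]
finger_gap: 0.026
finger_force: 40.0
```

Emit:
step_arm(hand=[18,18,18,18,18], linear=[[0,0,2],[0,0,4],[0,0,6],[0,0,8],[0,0,8]], rotation=[[0,0,0],[0,0,0],[0,0,0],[0,0,0],[0,0,0]])

```text
time_s: 9.95
eef_pos: [0.564, 0.1039, 0.0688]
tcp_rot: [-0.036, 0.999, 0.0, 0.001]
contact_force: [0.4, 5.3, 0.7]
finger_gap: 0.0255
finger_force: 40.0
```

Emit:
step_arm(hand=[18,18,18,18,18], linear=[[0,0.5,1.5],[0,0.5,3],[0,0.5,4.5],[0,0.5,6],[0,0.5,6]], rotation=[[0,0,0],[0,0,0],[0,0,0],[0,0,0],[0,0,0]])

```text
time_s: 10.45
eef_pos: [0.5633, 0.104, 0.0623]
tcp_rot: [-0.036, 0.999, -0.0, -0.0]
contact_force: [0.8, 2.4, -0.4]
finger_gap: 0.0257
finger_force: 40.0
```

Emit:
step_arm(hand=[18,18,18,18], linear=[[0,0,1],[0,0,2],[0,0,2.5],[0,0,2.5]], rotation=[[0,0,0],[0,0,0],[0,0,0],[0,0,0]])

```text
time_s: 10.85
eef_pos: [0.5632, 0.104, 0.0606]
tcp_rot: [-0.036, 0.999, -0.0, -0.0]
contact_force: [-1.8, 1.1, 7.9]
finger_gap: 0.0261
finger_force: 40.0
```

Emit:
step_arm(hand=[18,18,18], linear=[[0,0,0.5],[0,0,0.7],[0,0,0.7]], rotation=[[0,0,0],[0,0,0],[0,0,0]])

```text
time_s: 11.15
eef_pos: [0.5632, 0.104, 0.0606]
tcp_rot: [-0.036, 0.999, -0.0, 0.0]
contact_force: [-3.8, 2.5, 13.2]
finger_gap: 0.0256
finger_force: 40.0
```

It's on the floor: TCP height stopped at 0.0606 while the force rose. I'm releasing and rising.

Emit:
step_arm(hand=[18,50,50,50,50,50,50,50,50], linear=[[0,0,-1],[0,0,-1],[0,0,-1],[0,0,-1],[0,0,-1],[0,0,-30],[0,0,-70],[30,0,-110],[30,0,-110]], rotation=[[0,0,0],[0,0,0],[0,0,0],[0,0,0],[0,0,0],[0,0,0],[0,0,0],[0,0,0],[0,0,0]])

```text
time_s: 12.05
eef_pos: [0.5335, 0.1021, 0.174]
tcp_rot: [-0.036, 0.999, -0.0, 0.003]
contact_force: [0.9, -0.2, -0.0]
finger_gap: 0.0499
finger_force: 0.0
```

Run:
```python
from h import *
c=eyes.capture("wrist");s=sensors.state();print(s["eef_pos"],s["contact_force"])
for k in blobs(c,"red",None,200)[:1]:
    r=rect(c,k,.09);print(r,"along,n",.9973*r[0]+.0732*r[1],-.0732*r[0]+.9973*r[1])
u,v=proj(c,[.563,.107,.05]).astype(int);print(u,v)
t=eyes.capture("scene");a,b=proj(t,[.563,.106,.05]).astype(int)
cr=c["pixels"][max(0,v-75):v+75,max(0,u-83):u+84]
cv2.imwrite("pics/f1.png",np.hstack([cv2.resize(cv2.convertScaleAbs(cr,alpha=1.5,beta=10),(400,360)),cv2.resize(t["pixels"][b-50:b+50,a-55:a+56],(400,360))]))
```

```text
[0.53383283 0.10204509 0.1719009 ] [ 1.32947262 -0.47019188 -0.61462235]
(561.9, 104.4, 53.0, 26.0, 3.4) along,n 568.0249499999999 62.98704000000001
255 209
```

View pics/f1.png

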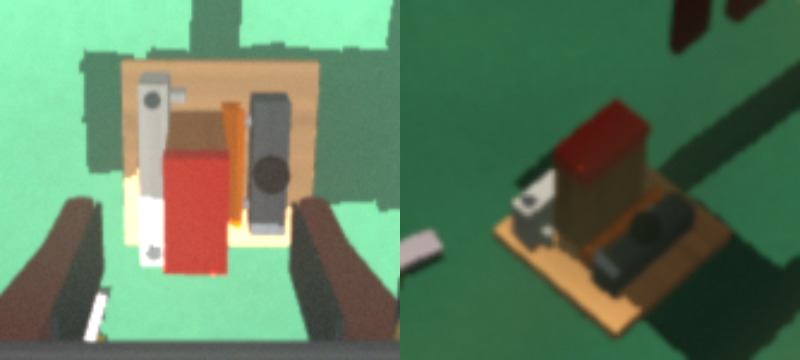

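The red spacer (195,212 in the left half) stands between fence and jaw. Its top centre is 13.1 mm from the fence line, its yaw is within 1° of the fence, and it is about 2 mm off mid-length. The gap can't exceed 25 mm, so the 26 mm spacer must be pressing the jaw back by at least 1 mm. The other two were never touched.

```bash
python3 -c "
from rig import order
print(order.sign_off())"
```

```text
the job is handed in; nothing more can be done
None
```

The thick (red) spacer is fully down on the slot floor, upright against the fence with the jaw pressed back, the other two still stand untouched on the table, and the job was handed in at about 12 s (no verdict was shown).

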